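# Uncap the copying lens and open its iris

## Robot

A 7-joint arm with a two-finger parallel gripper is mounted at the origin on the work surface; the furniture and walls round the work are solid. World frame = base frame: x ahead of the robot, y to its left, z up, the work surface at z = 0. Lengths are in m, angles in degrees, forces in N, time in s.
With the tool pointing down it reaches from about 0.35 to 0.775 m from the base axis. Payload 3.1 kg.
Tool frame: the origin (TCP) lies on the centre line of the jaws, within the pads' length; the fingertips stand 17 mm ahead of it and the grasp point (between the pads) lies 2 mm behind it (robot.tip_reach is the distance from the TCP to the fingertips, in m); z points along the fingers, y is the line along which they close (so a half turn about z gives the same grasp; the last joint's range is limited). The gripper opens to 85 mm and grips with 20 to 120 N. Pads are 22 mm wide; open, the fingers measure 114 mm over their backs; the gripper's body (76 mm by 85 mm) begins 54 mm behind the grasp point. The pads swing forward as they close: fully open they stand 13 mm farther back than shut.
Start: joints at [-67.305, 17.813, 0.802, 86.603, -0.252, 75.585, -1.558], TCP at [0.233, 0.498, 0.214] pointing down, gripper open.
Joint ranges: [-154.91, 154.91], [-16.99, 109.72], [-72.82, 74.43], [7.12, 147.25], [-82.49, 262.49], [11.32, 116.49], [-174.64, 174.64]. Speed limits (degrees/s): [159.86, 159.86, 180, 180, 180, 180, 180].

## Interface

Orientations are given as [roll, pitch, yaw] about the fixed x, y, z axes, in that order (R = Rz(yaw) Ry(pitch) Rx(roll)).
In Python, from station import robot, fingers, vision, workorder, recognise gives the robot as it stands. Calls block until the motion is done:
- robot.move_to(position, orientation): joint-space move of the TCP to a pose.
- robot.line_to(position, orientation=None, velocity=0.15, f_stop=None): straight line of the TCP; orientation=None keeps the orientation; velocity is the mean speed in m/s. With f_stop (N) it stops when the force on the tool has changed by that much, and returns True; else False.
- robot.move_j(angles): joint-space move.
- fingers.gripper_to(opening, force=None): opening from 0.0 (shut) to 1.0 (fully open); force is the grip in N (None keeps the last); returns when the fingers have stopped.
- robot.pause(seconds).
- robot.inverse_kinematics(position, orientation): joint angles nearest the present ones, or None.
- vision.grab_frame(name): name is "side" or "top" or "wrist"; returns the picture (400x640x3 uint8, red, green, blue); there is no depth.
- vision.calibration(name): a dict with "mtx" (3x3 intrinsics, pixels), "extrinsics" (4x4, takes a point from world to camera coordinates); the wrist camera has in their place "T_tool_cam" (4x4, takes a point from camera to tool coordinates, whose origin is the TCP and whose axes are the flange's). Camera axes: x right, y up, looking along -z (the intrinsics and any distortion apply to the point x, -y, -z); pixel columns grow to the right and rows downward; lengths in m; the calibration is good to about 2 mm. A picture is of the moment at which its call begins: read the wrist's pose just before it. calibration takes no time and is no camera call.
A pose or a line that the arm cannot do raises robot.PlanningError and nothing moves.
- workorder.close_job(): hands the job in; it is judged then, once.
Trained networks look in the newest picture that a camera, given by its name, has taken for a name from the list of things; names that differ only in an ending like _2 or _b are one class to them, and where a whole thing is asked for, a point or a joint stands for the part that bears it (a point fixed in the world has none). Each returns a list of dicts, best first, with "p" (0 to 1); they miss things now and then, are a little off and sometimes report something else, mostly with a low value. They report only what shows in the picture. A call takes as long as a camera call. They do not tell look-alikes from the thing itself.
- recognise(label, camera): "rect" ([centre column, centre row, width, height] in pixels, round what is visible of it).
Readings, each from a call of its own:
- robot.current_time_s(): time.
- robot.current_joint_positions(): joint angles.
- robot.current_dq(): joint speeds.
- robot.current_joint_torque(): joint torques, N m.
- robot.current_tool_pos(): TCP position.
- robot.current_eef_rot(): TCP orientation.
- robot.current_contact_force(): force on the tool from outside, world axes, zero at the start.
- robot.current_torque(): the same for the moment, N m.
- robot.current_finger_gap(): opening from 0.0 (shut) to 1.0 (fully open).
- robot.current_gripper_force(): force on a finger pad.
Only numpy, scipy, OpenCV 4.12 (cv2) and the standard library are available. Lean on these libraries where they do the work, as an engineer would, in place of code of your own. Each camera call takes 0.05 s, during which the arm holds its last target. There are 200 camera calls.

## Task

Make the upright copying lens ready for use: lift its knobbed cap off and set it down, not drop it, knob up on the middle of the leather coaster. Then, with closed fingers and without pinching, push the little lever of the slim iris ring anticlockwise (seen from above) until the ring meets its stop, press it home there with about 10 N for a second (20 N would bend the lever), and leave the ring at the stop. Keep clear of the lens's two fixed collars above and below the ring, and leave the other things on the desk where they are.

Things in the scene. Friction and masses are not known exactly. Their poses are not given: they have to be found in the camera images.
- lens: black copying lens standing upright on a round foot, fixed to the desk; origin on the lens axis at the desk top, z up along the axis. Foot radius 45 mm, 14 mm high; barrel radius 33 mm from there to 56 mm; lower collar 56 to 78 mm, slim iris ring (radius 35 mm) 78.5 to 87.5 mm, upper collar 88 to 106 mm, front barrel radius 32 mm from 106 to 118 mm (the top).
- lower_collar: fixed ribbed collar just under the iris ring, radius 37 mm, 56 to 78 mm above the desk; not to be touched; its origin is that of the lens
- upper_collar: fixed ribbed collar just over the iris ring, radius 37 mm, 88 to 106 mm above the desk, with the front barrel (radius 32 mm, to 118 mm); not to be touched; its origin is that of the lens. A small bright dot on its top shows where the lever stands at the stop
- iris_ring (a joint): turn of the bright slim iris ring (rad): grows anticlockwise seen from above, 0 fully closed, 1.15 at the stop, fully open; turns with light friction (about 2 to 3 N at the lever's knob) and stays where it is left
- lever: steel lever of the iris ring; origin on the lens axis at desk height, its own x axis points out along the lever. A bar 6 mm wide and 5 mm high runs at 83 mm height from the ring to its knob. The lever is springy: with the ring stopped, its knob gives about 1 mm for every 5 to 6 N
- lever_knob (a point): middle of the knob at the lever's outer end, 56 mm from the lens axis and 85 mm above the desk: an upright pin 10 mm across and 18 mm high (76 to 94 mm above the desk); at least 60 mm of free space under it outside the foot
- lens_cap: loose black slip-on cap, 60 to 130 g, 76 mm across, origin at the centre of its lower rim, z up. A skirt 10 mm deep (2.8 mm radial play) slips over the lens's front barrel; its top is 16 mm above the rim and bears a knob 22 mm across from 16 to 46 mm above the rim. On the lens its rim stands 108 mm above the desk
- coaster: round dark leather coaster, 95 mm across, 4 mm thick, fixed on the desk; origin at the centre of its underside
- eraser: the worn eraser, 20 x 44 x 12 mm, a loose bystander; origin at the centre of its underside
- card_case: the slim silver card case, 63 x 96 x 9 mm, a loose bystander; origin at the centre of its underside
- ink_bottle: the square ink bottle, 50 x 50 x 60 mm, a loose bystander; origin at the centre of its underside
- matchbox: the matchbox, 37 x 54 x 16 mm, a loose bystander; origin at the centre of its underside
- magnifier: the reading glass, 81 x 174 x 16 mm, lying flat, a loose bystander; origin at the centre of its underside
There are look-alikes about, which are no part of the job. What is shaped like the lens but red or yellow is not meant.

How it is judged:
By the outcome, as a careful person would: the job done as asked, in the order asked, and still so for the second after the job is handed in, with the robot touching nothing.
It also fails if it takes over 72 s, if anything falls off the work surface, if the arm or the gripper's body presses on something with over 40 N, if the wrist force passes 120 N, or if a joint passes its speed limit or range.

## Working session

There is one attempt and no reset: what is moved stays moved. The work goes in short steps, each a Python script; the robot and the scene stay as the last script left them, time stands still between calls to the robot, and variables do not carry over. Pictures are saved under pics/ and viewed, at most 10 in all, crops included, and the job is handed in when it is done.

```bash
mkdir -p pics; cat > h.py <<'E'
import numpy as np, cv2
from station import robot, fingers, vision, workorder, recognise
from scipy.spatial.transform import Rotation as Rn
def cam(name):
    c=vision.calibration(name); K=np.array(c["mtx"])
    if name=="wrist":
        T=np.eye(4);T[:3,:3]=Rn.from_euler('xyz',robot.current_eef_rot(),degrees=True).as_matrix();T[:3,3]=robot.current_tool_pos()
        return K,T@np.array(c["T_tool_cam"]),c
    return K,np.linalg.inv(np.array(c["extrinsics"])),c
def to_z(name,px,z,C=None):
    K,T,c=C or cam(name)
    d=np.array(c.get("dist",np.zeros(5)),float)
    u=cv2.undistortPoints(np.array([[px]],float),K,d)[0,0]
    v=T[:3,:3]@np.array([u[0],-u[1],-1.]); o=T[:3,3]
    return o+v*(z-o[2])/v[2]
def proj(name,P,C=None):
    K,T,c=C or cam(name)
    p=np.linalg.inv(T)@np.append(P,1); p=K@np.array([p[0],-p[1],-p[2]]); return p[:2]/p[2]
E
python3 - <<'E'
from h import *
for n in("side","top"):
    im=vision.grab_frame(n); cv2.imwrite(f"pics/{n}0.png",im[:,:,::-1])
    c=vision.calibration(n); print(n,{k:np.round(v,3).tolist() if not isinstance(v,str) else v for k,v in c.items()})
    for l in("lens","lens_cap","lever_knob","coaster","ink_bottle","iris_ring","eraser","card_case","matchbox","magnifier"):
        print(l,[(np.round(r["rect"],0).tolist(),round(r["p"],2)) for r in recognise(l,n)][:4])
print(vision.calibration("wrist"),robot.current_eef_rot(),robot.current_time_s())
E
```

```text
side {'mtx': [[432.81, 0.0, 320.229], [0.0, 432.81, 192.991], [0.0, 0.0, 1.0]], 'extrinsics': [[0.82, -0.572, -0.009, -0.397], [0.329, 0.46, 0.825, -0.314], [-0.468, -0.679, 0.566, -0.779], [0.0, 0.0, 0.0, 1.0]]}
lens [([246.0, 221.0, 51.0, 58.0], 0.96), ([303.0, 209.0, 44.0, 44.0], 0.71), ([273.0, 279.0, 54.0, 70.0], 0.68), ([399.0, 273.0, 43.0, 28.0], 0.37)]
lens_cap [([305.0, 179.0, 30.0, 30.0], 0.81), ([302.0, 208.0, 44.0, 46.0], 0.54), ([455.0, 259.0, 31.0, 32.0], 0.53)]
lever_knob [([283.0, 195.0, 9.0, 9.0], 0.63), ([226.0, 212.0, 5.0, 3.0], 0.54), ([254.0, 274.0, 14.0, 11.0], 0.44)]
coaster [([397.0, 273.0, 43.0, 31.0], 0.92)]
ink_bottle [([453.0, 257.0, 31.0, 32.0], 0.79)]
iris_ring [([298.0, 197.0, 34.0, 5.0], 0.49), ([241.0, 216.0, 38.0, 13.0], 0.48), ([273.0, 277.0, 49.0, 10.0], 0.44)]
eraser [([312.0, 258.0, 11.0, 14.0], 0.63), ([256.0, 177.0, 46.0, 19.0], 0.44), ([381.0, 222.0, 46.0, 31.0], 0.36)]
card_case [([383.0, 223.0, 41.0, 29.0], 0.64), ([285.0, 194.0, 12.0, 1.0], 0.35)]
matchbox [([367.0, 196.0, 25.0, 11.0], 0.74)]
magnifier [([256.0, 177.0, 51.0, 22.0], 0.75)]
t
[... 541 characters left out ...]
 [([346.0, 166.0, 30.0, 21.0], 0.77)]
matchbox [([238.0, 221.0, 45.0, 27.0], 0.24)]
magnifier [([238.0, 220.0, 44.0, 29.0], 0.95)]
{'mtx': array([[293.06794432,   0.        , 320.45132779],
       [  0.        , 293.06794432, 198.71197728],
       [  0.        ,   0.        ,   1.        ]]), 'T_tool_cam': array([[-1.94629072e-04,  9.65302015e-01,  2.61135947e-01,
         6.59762638e-02],
       [ 9.99999818e-01,  3.36838953e-04, -4.99825033e-04,
        -3.76439022e-04],
       [-5.70442870e-04,  2.61135802e-01, -9.65301905e-01,
        -1.60416777e-01],
       [ 0.00000000e+00,  0.00000000e+00,  0.00000000e+00,
         1.00000000e+00]])} [1.79995939e+02 1.00409275e-03 1.54919799e+02] 1.1
```

View pics/top0.png

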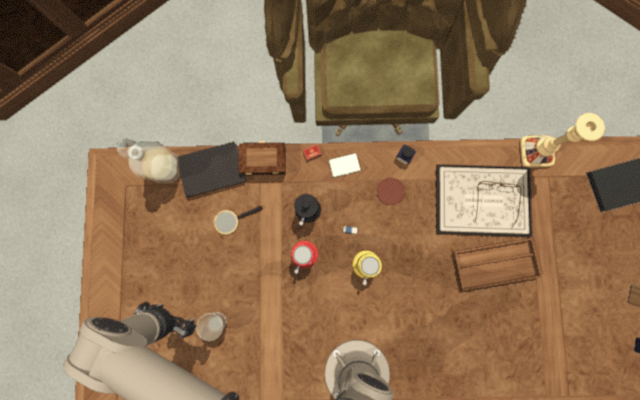

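View pics/side0.png

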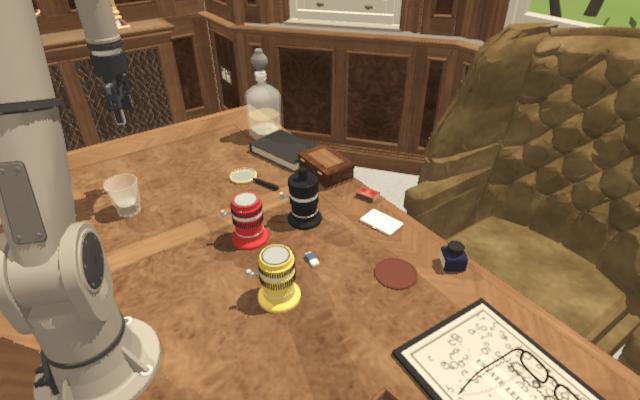

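The black lens with cap is at about top (307,207), with its lever knob near (301,222); the coaster is at (391,190). In the side view the lens is at (304,200), its lever knob at (283,195), and the coaster at (397,273). The red and yellow lenses are look-alikes.

```bash
python3 - <<'E'
from h import *
print("cap",to_z("top",(307.5,207),.128), "knobtop",to_z("top",(307,203),.154),"side knob top",to_z("side",(303,170),.154))
print("coaster",to_z("top",(391,189.5),.004),to_z("side",(397,273),.004))
print("lever",to_z("top",(301,222),.09),to_z("side",(283,195),.085))
print("red",to_z("top",(304,250),.118),"yel",to_z("top",(369,265),.118),"ink",to_z("top",(405,155),.06))
p=to_z("top",(307.5,207),.128); 
for yaw in range(-180,180,30):
    for z in(.2,.28):
        q=robot.inverse_kinematics([p[0],p[1],z],[180,0,yaw]); print(yaw,z,None if q is None else np.round(q,0))
E
```

```text
cap [0.52868042 0.14312652 0.128     ] knobtop [0.53797627 0.14335515 0.154     ] side knob top [0.53451122 0.14299199 0.154     ]
coaster [ 0.59677357 -0.13807039  0.004     ] [ 0.59522415 -0.13802219  0.004     ]
lever [0.48550661 0.16603463 0.09      ] [0.48924251 0.16831139 0.085     ]
red [0.39743208 0.15626241 0.118     ] yel [ 0.34843081 -0.04106652  0.118     ] ink [ 0.70251513 -0.17885331  0.06      ]
-180 0.2 [-30.  18.  17.  89.  -5.  74.  78.]
-180 0.28 [-30.  16.  18.  80.  -5.  84.  77.]
-150 0.2 [-26.  18.  13.  89.  -4.  74. 107.]
-150 0.28 [-27.  16.  14.  80.  -4.  84. 106.]
-120 0.2 [-24.  18.   9.  89.  -3.  74. 136.]
-120 0.28 [-25.  16.  11.  80.  -3.  84. 136.]
-90 0.2 [-21.  18.   5.  88.  -2.  74. 164.]
-90 0.28 [-22.  16.   7.  80.  -2.  84. 165.]
-60 0.2 [ -61.   28.   65.   90.  -26.   78. -144.]
-60 0.28 [ -60.   25.   65.   81.  -22.   88. -147.]
-30 0.2 [ -61.   28.   65.   90.  -26.   78. -114.]
-30 0.28 [ -60.   25.   65.   81.  -22.   88. -117.]
0 0.2 [-44.  20.  36.  89. -12.  74. -96.]
0 0.28 [-44.  18.  37.  81. -11.  85. -98.]
30 0.2 [-42.  20.  33.  89. -11.  74. -67.]
30 0.28 [-41.  18.  33.  81. -10.  85. -69.]
60 0.2 [-42.  20.  33.  89. -11.  74. -37.]
60 0.28 [-42.  18.  34.  81. -10.  85. -38.]
90 0.2 [-38.  19.  28.  89.  -9.  74.  -9.]
90 0.28 [-38.  17.  29.  81.  -8.  84. -10.]
120 0.2 [-35.  19.  24.  89.  -8.  74.  20.]
120 0.28 [-35.  17.  24.  80.  -7.  84.  19.]
150 0.2 [-31.  18.  19.  89.  -6.  74.  48.]
150 0.28 [-31.  16.  19.  80.  -5.  84.  48.]
```

```bash
python3 - <<'E'
from h import *
robot.move_to([.533,.143,.27],[180,0,150])
im=vision.grab_frame("wrist"); cv2.imwrite("pics/w1.png",im[:,:,::-1])
for l,z in(("lens_cap",.13),("lever_knob",.085),("lens",.11)):
    for r in recognise(l,"wrist")[:3]: print(l,np.round(r["rect"],0),round(r["p"],2),to_z("wrist",r["rect"][:2],z))
print("proj knobtop",proj("wrist",[.534,.143,.154]),"lever",proj("wrist",[.487,.167,.085]),robot.current_tool_pos(),robot.current_time_s())
E
```

```text
lens_cap [327. 181.  68.  66.] 0.97 [0.53254367 0.1529889  0.13      ]
lens_cap [323. 145.  57.  45.] 0.55 [0.49739845 0.16727564 0.13      ]
lever_knob [319. 136.  10.  22.] 0.69 [0.49053345 0.16643645 0.085     ]
lever_knob [78. 72. 18. 19.] 0.62 [ 0.29944254 -0.02754709  0.085     ]
lens [108. 107. 132.  96.] 0.97 [ 0.3538273 -0.0089459  0.11     ]
lens [324. 146.  55.  43.] 0.8 [0.50045152 0.16646356 0.11      ]
lens [269.  50.  86.  99.] 0.69 [0.39235878 0.16601201 0.11      ]
proj knobtop [320.2311706  191.93056034] lever [317.97333282 133.14633629] [0.53258521 0.14432526 0.26980181] 3.0083
```

View pics/w1.png

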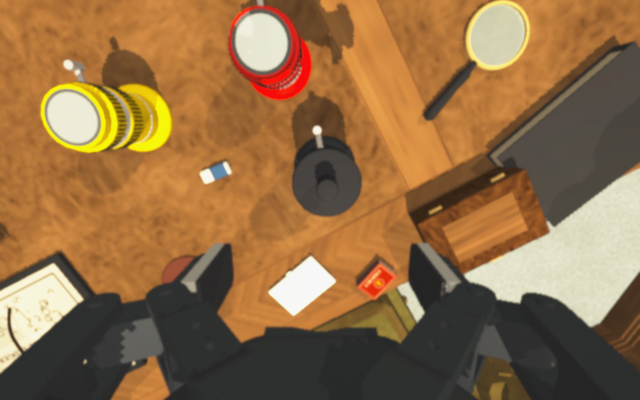

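Wrist view: cap disc centred at about (327,181), knob top at (327,186), lever knob top at (317,130).

```bash
python3 - <<'E'
from h import *
print("knobtop",to_z("wrist",(327,186),.154),"cap",to_z("wrist",(327,180.5),.122),"lev",to_z("wrist",(317,130),.094),robot.current_tool_pos())
im=cv2.imread("pics/w1.png")[110:230,270:390]; 
cv2.imwrite("pics/w1c.png",cv2.resize(np.clip(im.astype(float)*2.2,0,255).astype(np.uint8),(600,600),interpolation=cv2.INTER_CUBIC))
E
```

```text
knobtop [0.53214648 0.15159943 0.154     ] cap [0.53348413 0.15165539 0.122     ] lev [0.48317786 0.16802961 0.094     ] [0.53258521 0.14432526 0.26980181]
```

View pics/w1c.png

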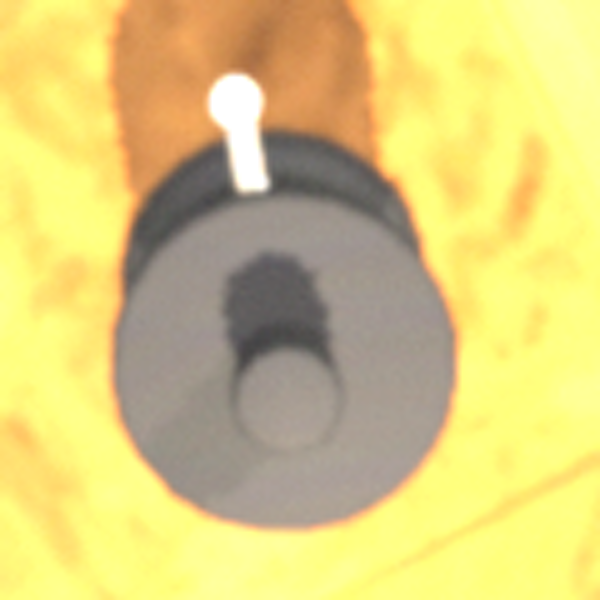

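```bash
python3 - <<'E'
from h import *
a=to_z("wrist",(327.6,189.6),.154);b=to_z("wrist",(327,182),.124);print(a,b,"red?",)
robot.move_to([.533,.149,.215],[180,0,150]); robot.pause(.2)
im=vision.grab_frame("wrist"); 
for n in("wrist",):
    for l,z in(("lens_cap",.124),("lever_knob",.085)):
        for r in recognise(l,n)[:2]: print(l,np.round(r["rect"],1),round(r["p"],2),to_z(n,r["rect"][:2],z))
print(robot.current_tool_pos(),robot.current_eef_rot(),proj("wrist",[.533,.1515,.154]))
x0,y0=240,110
cv2.imwrite("pics/w2c.png",cv2.resize(np.clip(im[y0:y0+150,x0:x0+160,::-1].astype(float)*2.2,0,255).astype(np.uint8),(640,600),interpolation=cv2.INTER_CUBIC))
E
```

```text
[0.53554072 0.15034366 0.154     ] [0.53452368 0.1510154  0.124     ] red?
lens_cap [323.1 192.1  78.5  80.6] 0.67 [0.53247004 0.15270114 0.124     ]
lever_knob [23.4 62.8 29.2 25.9] 0.84 [ 0.2978912  -0.02811948  0.085     ]
lever_knob [380.1 295.   45.5  51.4] 0.74 [0.67719158 0.14429753 0.085     ]
[0.53387184 0.14898443 0.21643007] [1.79888300e+02 1.03118460e-01 1.49982461e+02] [322.82741447 203.03701981]
```

View pics/w2c.png

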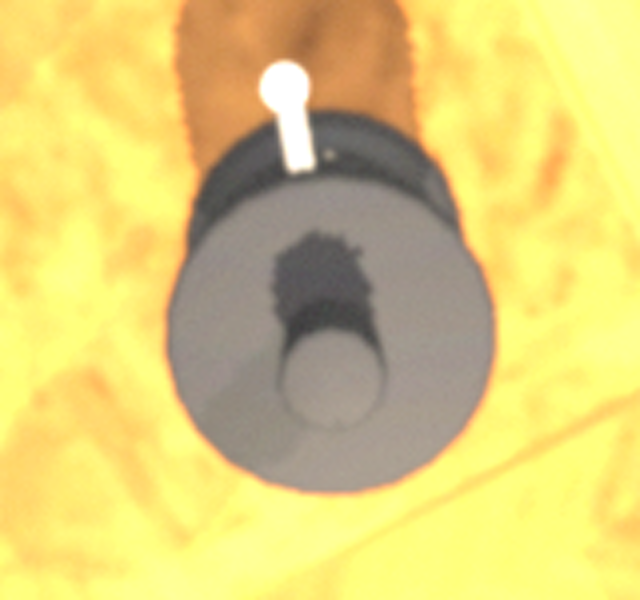

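Knob top at (323,204), disc at (323,194): the lens axis is at about (0.534, 0.151), which agrees with the given heights. Now the grasp.

```bash
python3 - <<'E'
from h import *
print(to_z("wrist",(323,204.3),.154),to_z("wrist",(322.75,193.75),.124),"lever",to_z("wrist",(311.2,132),.094),"dot",to_z("wrist",(322.5,148.8),.106))
robot.line_to([.5345,.151,.145],[180,0,150],velocity=.08,f_stop=8)
print(robot.current_tool_pos(),robot.current_contact_force())
fingers.gripper_to(0,35)
print("gap",robot.current_finger_gap(),robot.current_gripper_force(),robot.current_contact_force(),robot.current_tool_pos())
E
```

```text
[0.53397057 0.1510994  0.154     ] [0.53316532 0.15168307 0.124     ] lever [0.48249587 0.16863587 0.094     ] dot [0.50032862 0.1705183  0.106     ]
[0.5350391  0.15109049 0.14561237] [ 0.33820837 -0.44006159  0.89925811]
gap -0.0016156696168675058 0.0 [-0.47494285 -0.78438757  0.59437787] [0.53451122 0.15100248 0.14499311]
```

```bash
python3 - <<'E'
from h import *
im=vision.grab_frame("wrist"); s=vision.grab_frame("side")
s=cv2.resize(s[120:240,240:380],(560,480),interpolation=cv2.INTER_CUBIC)
w=cv2.resize(im,(640,400))[:, :]
cv2.imwrite("pics/w3.png",cv2.resize(np.hstack([cv2.resize(w,(480,300)),cv2.resize(s,(320,300))]),(800,300))[:,:,::-1])
E
```

```text
(no output)
```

View pics/w3.png

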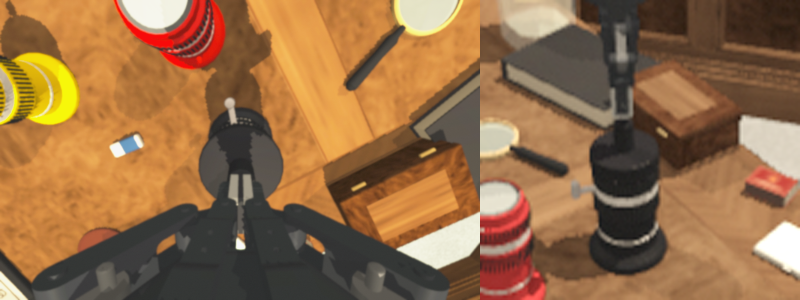

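```bash
python3 - <<'E'
from h import *
im=vision.grab_frame("wrist")
p=np.array(robot.current_tool_pos())
print(p,robot.tip_reach)
for d in(.017,.0,-.02): print("tool axis",d,proj("wrist",p-[0,0,d]))
t=np.array([-.866,.5,0])
for z in (.124,.154): print("knob",z,proj("wrist",[.534,.151,z]),proj("wrist",np.array([.534,.151,z])+.011*t))
print("disc edges",[proj("wrist",np.array([.534,.151,.124])+.038*np.array(v)) for v in((-.866,.5,0),(.5,.866,0),(-.5,-.866,0))])
c=im[100:300,240:400,::-1]; cv2.imwrite("pics/w4.png",cv2.resize(np.clip(c.astype(float)*2.5,0,255).astype(np.uint8),(480,600),interpolation=cv2.INTER_CUBIC))
E
```

```text
[0.53446156 0.15100312 0.14496804] 0.017
tool axis 0.017 [320.898062   225.66852277]
tool axis 0.0 [320.9543425  235.79740121]
tool axis -0.02 [321.03603576 250.49984733]
knob 0.124 [320.53045434 222.98063044] [320.52938189 206.91275426]
knob 0.154 [320.56992751 241.34433568] [320.56936811 222.7037814 ]
disc edges [array([320.52660628, 165.32737073]), array([378.46479326, 222.96400382]), array([262.58646896, 222.99725983])]
```

View pics/w4.png

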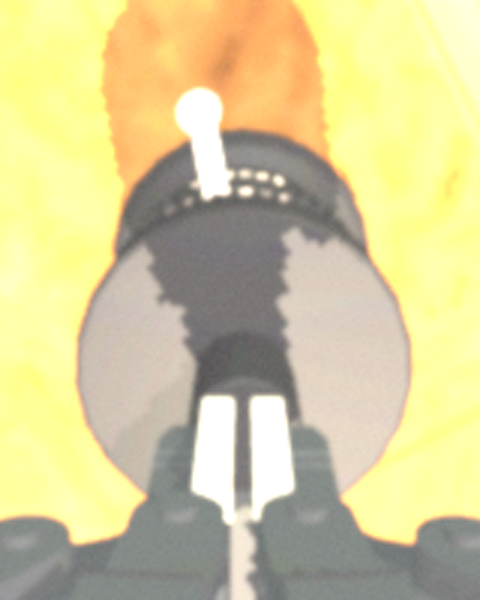

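```bash
python3 - <<'E'
from h import *
K,T,c=cam("wrist"); 
def at(z,xy):
    T2=T.copy(); T2[:3,3]+=np.array([*xy,z])-np.array(robot.current_tool_pos()); return K,T2,c
v=np.array([.5,.866,0])*.038
for pos,meas in(((.5326,.1443,.2698),34),((.5339,.149,.2164),40.75),((.5345,.151,.145),55.3)):
    C=at(pos[2],pos[:2]); o=np.array([.534,.151,.124])
    print(meas,[(z,round(np.linalg.norm(proj("wrist",o+[0,0,z-.124]+v,C)-proj("wrist",o+[0,0,z-.124]-v,C))/2,1)) for z in(.108,.116,.124)])
print("lever",to_z("wrist",(306,137.3),.094),"side tip",to_z("side",(302,169),.128),proj("side",[.534,.151,.128]),proj("side",[.534,.151,.154]))
print(robot.current_joint_positions(),robot.current_finger_gap())
hit=robot.line_to([.5345,.151,.139],velocity=.02,f_stop=4)
print(hit,robot.current_tool_pos(),robot.current_contact_force(),robot.current_time_s())
E
```

```text
34 [(0.108, np.float64(34.0)), (0.116, np.float64(34.8)), (0.124, np.float64(35.7))]
40.75 [(0.108, np.float64(40.3)), (0.116, np.float64(41.4)), (0.124, np.float64(42.7))]
55.3 [(0.108, np.float64(53.6)), (0.116, np.float64(55.7)), (0.124, np.float64(57.9))]
lever [0.48266125 0.16880626 0.094     ] side tip [0.55767998 0.18474098 0.128     ] [301.36999756 177.76018819] [301.01240191 168.65801597]
[-31.02711712  21.55398208  18.02014801  92.51928688  -7.08757647
  67.05748921  48.58486463] 0.0020995270605938137
False [0.53435002 0.1509406  0.13873582] [ 0.57868484 -0.59944543 -0.17381981] 6.0833
```

```bash
python3 - <<'E'
from h import *
hit=robot.line_to([.5345,.151,.122],velocity=.02,f_stop=4)
print(hit,robot.current_tool_pos(),robot.current_contact_force(),robot.current_finger_gap())
im=vision.grab_frame("wrist")
c=im[100:300,240:400,::-1]; cv2.imwrite("pics/w5.png",cv2.resize(np.clip(c.astype(float)*2.5,0,255).astype(np.uint8),(480,600),interpolation=cv2.INTER_CUBIC))
E
```

```text
True [0.53481957 0.15105999 0.13698851] [-0.57343217 -0.5502234   4.29881448] 0.00384185284284284
```

View pics/w5.png

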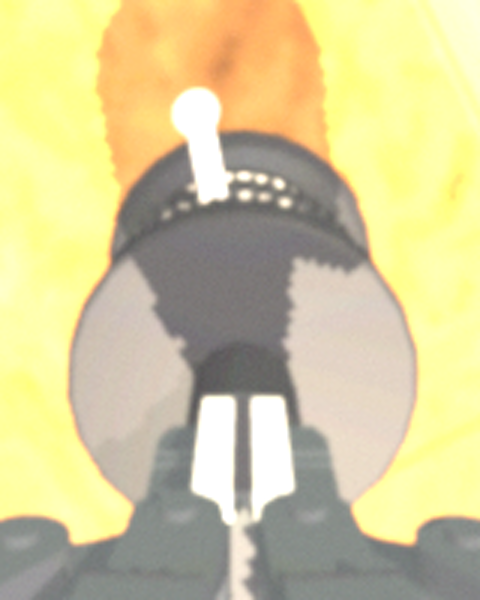

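The shut fingertips touched the knob top (0.154) at TCP 0.137. So the tips are really about 17 mm behind the TCP, not ahead of it, and the image row of the tips agrees. I'll use tip z = TCP z + 0.017 from here.

```bash
python3 - <<'E'
from h import *
robot.line_to([.5345,.151,.165],[180,0,150],velocity=.1)
fingers.gripper_to(1.0)
print(robot.line_to([.5345,.151,.113],velocity=.08,f_stop=6),robot.current_tool_pos())
fingers.gripper_to(0,35)
print("gap",robot.current_finger_gap(),robot.current_gripper_force(),robot.current_contact_force(),robot.current_tool_pos())
if robot.current_finger_gap()>.15:
    z0=robot.current_tool_pos()[2]
    robot.line_to([.5345,.151,.20],velocity=.08)
    print("lifted; z0",z0,robot.current_contact_force(),robot.current_finger_gap(),robot.current_tool_pos(),robot.current_time_s())
    for y in(150,120,180,90,60): print(y,robot.inverse_kinematics([.596,-.138,.008],[180,0,y]))
E
```

```text
False [0.53494579 0.15106141 0.11337815]
gap 0.23543138862715976 34.485054295510054 [0.53247923 0.10985922 0.77841392] [0.53476598 0.15112043 0.11333294]
lifted; z0 0.11333293512675277 [ 0.02946139  0.00918938 -1.10878038] 0.23969539169194395 [0.53397523 0.15091857 0.19926102] 10.35
150 [ -3.4130643   36.65890346  21.97935603  91.40804301 -15.82534939
  55.02628548  83.75600804]
120 [ -6.08584233  37.31909759  26.0716019   91.5236586  -18.84849277
  55.5617297   56.10236939]
180 [ -0.29524031  36.06722306  17.28376262  91.27109647 -12.39853743
  54.55349754 111.08826408]
90 [ -8.61732589  38.09188399  30.02252557  91.63139144 -21.8061226
  56.19691471  28.38757146]
60 [-11.60803558  39.21936843  34.81299753  91.75613893 -25.4513024
  57.1377021    1.18420663]
```

```bash
python3 - <<'E'
from h import *
robot.move_to([.596,-.208,.2],[180,0,90]); robot.pause(.2)
im=vision.grab_frame("wrist"); C=cam("wrist")
for r in recognise("coaster","wrist")[:3]: print(np.round(r["rect"],1),round(r["p"],2),to_z("wrist",r["rect"][:2],.004))
print(proj("wrist",[.596,-.138,.004]),robot.current_tool_pos(),robot.current_finger_gap(),robot.current_time_s())
hsv=cv2.cvtColor(im,cv2.COLOR_RGB2HSV); r=[int(v) for v in proj("wrist",[.596,-.138,.004])]; print(im[r[1],r[0]],hsv[r[1],r[0]],im[r[1]-80,r[0]+80])
h0=hsv[r[1],r[0]].astype(int)
m=((hsv[...,2]<h0[2]*1.35)&(hsv[...,0]<8)|(hsv[...,0]>172)&(hsv[...,2]<h0[2]*1.35)).astype(np.uint8)
n,lab,st,ce=cv2.connectedComponentsWithStats(cv2.morphologyEx(m,cv2.MORPH_OPEN,np.ones((3,3))))
k=lab[r[1],r[0]]; print(k,st[k],ce[k],to_z("wrist",ce[k],.004))
cv2.imwrite("pics/w6.png",im[:,:,::-1])
E
```

```text
[320.1 113.6  81.2  86.2] 0.91 [ 0.59575629 -0.13430686  0.004     ]
[320.30349004 116.88198331] [ 0.59634761 -0.20680162  0.20005192] 0.24258924497285342 12.0167
[216 118  79] [  9 162 216] [229 153  75]
0 [     0      0    640    400 255374] [319.3800426  199.72013987] [ 0.59499764 -0.23861736  0.004     ]
```

View pics/w6.png

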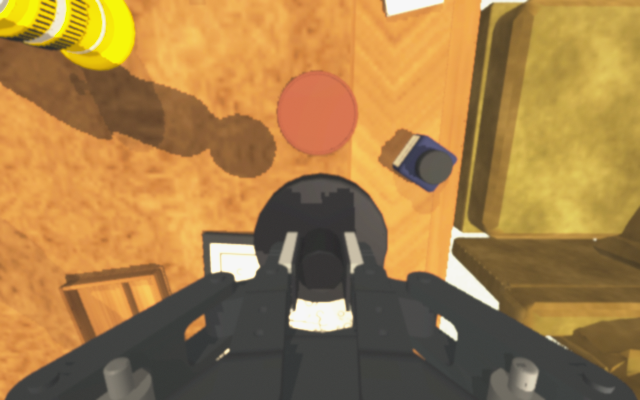

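```bash
python3 - <<'E'
from h import *
im=cv2.imread("pics/w6.png")[:,:,::-1].astype(float)
m=((im[...,0]/im[...,1]>1.65)&(im[...,2]/im[...,1]>.58)&(im[...,0]>150)).astype(np.uint8)
n,lab,st,ce=cv2.connectedComponentsWithStats(cv2.morphologyEx(m,cv2.MORPH_OPEN,np.ones((3,3))))
k=lab[113,318]; p=to_z("wrist",ce[k],.004); print(k,st[k],ce[k],p)
top=to_z("top",(391,190.5),.004); print(top)
np.save("coaster.npy",p)
if k and abs(st[k][2]-81)<5:
    p[0]=p[0]*.7+.596*.3; p[1]=p[1]*.8+-.138*.2; print("target",p)
    robot.move_to([p[0],p[1],.06],[180,0,90])
    hit=robot.line_to([p[0],p[1],.004],velocity=.03,f_stop=3)
    print(hit,robot.current_tool_pos(),robot.current_contact_force(),robot.current_finger_gap())
E
```

```text
1 [ 277   71   81   84 5378] [316.84417999 112.5792116 ] [ 0.59195387 -0.13316892  0.004     ]
[ 0.59331892 -0.13792764  0.004     ]
target [ 0.59316771 -0.13413514  0.004     ]
True [ 0.5930565  -0.1340836   0.00984307] [-0.08514841 -0.1461771   4.13595955] 0.23846008504467978
```

```bash
python3 - <<'E'
from h import *
fingers.gripper_to(.6); robot.pause(.2)
p=robot.current_tool_pos()
robot.line_to([p[0],p[1],.12],velocity=.12)
fingers.gripper_to(0,30)
robot.move_to([.533,.150,.18],[180,0,150]); robot.pause(.2)
im=vision.grab_frame("wrist"); C=cam("wrist"); print(robot.current_tool_pos(),robot.current_time_s())
for l,z in(("lens",.118),("lever_knob",.085)):
    for r in recognise(l,"wrist")[:3]: print(l,np.round(r["rect"],1),round(r["p"],2),to_z("wrist",r["rect"][:2],z))
t=vision.grab_frame("top"); 
c=im[110:260,220:420]; t2=cv2.resize(t[160:240,360:430],(260,300))
cv2.imwrite("pics/w7.png",np.hstack([cv2.resize(c,(520,390),interpolation=cv2.INTER_CUBIC),cv2.resize(t2,(260,390))])[:,:,::-1])
E
```

```text
[0.53340682 0.14827941 0.17965425] 17.7917
lens [324.  182.8  84.8 114.5] 0.95 [0.51844851 0.16019424 0.118     ]
lens [243.   48.2 124.   96.4] 0.8 [0.40831986 0.15922777 0.118     ]
lens [ 67.2 119.8 134.4  98.1] 0.64 [0.38325593 0.02116252 0.118     ]
lever_knob [312.6 142.7  14.1  27.2] 0.77 [0.48931511 0.16639884 0.085     ]
```

View pics/w7.png

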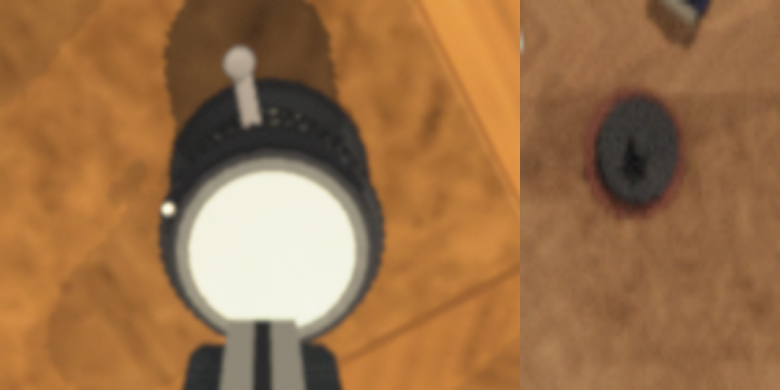

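The ring of coaster showing all round the cap says it is on the coaster, close to the middle. In the wrist part, the stop dot is at about pixel (284.6,190.4), the front glass at (324.6,206.2), and the lever knob top at (311.9,133.8).

```bash
python3 - <<'E'
from h import *
g=to_z("wrist",(324.6,206.2),.118);d=to_z("wrist",(284.6,190.4),.106);k=to_z("wrist",(311.9,133.8),.094)
print(g,d,k)
for L in(g[:2],np.array([.534,.151])):
    for n,q in(("dot",d),("knob",k)):
        e=q[:2]-L; print(n,np.linalg.norm(e),np.degrees(np.arctan2(e[1],e[0]))%360)
L=np.array([.534,.151])
def pose(th,s):
    a=np.radians(th);er=np.array([np.cos(a),np.sin(a)]);et=np.array([-er[1],er[0]]);return L+.058*er-s*et
for th in range(155,240,15):
    p=pose(th,.016); q=robot.inverse_kinematics([*p,.061],[180,0,th-90]); print(th,np.round(p,3),None if q is None else np.round(q,0))
E
```

```text
[0.53493891 0.15179251 0.118     ] [0.50990536 0.12845861 0.106     ] [0.48229733 0.17037927 0.094     ]
dot 0.03422206974477474 222.98743412090477
knob 0.05582655358766378 160.5528333414133
dot 0.03299494003022798 223.0924240338361
knob 0.055215236949828564 159.45292790707614
155 [0.488 0.19 ] [-51.  26.  36. 104. -18.  56. -32.]
170 [0.48  0.177] [-48.  24.  34. 106. -16.  55. -17.]
185 [0.475 0.162] [-45.  23.  31. 107. -14.  54.  -3.]
200 [0.474 0.146] [-42.  22.  29. 108. -13.  54.  13.]
215 [0.477 0.131] [-39.  21.  27. 108. -12.  54.  29.]
230 [0.484 0.117] [-35.  21.  25. 107. -11.  54.  44.]
```

```bash
cat >> h.py <<'E'
L=np.array([.5345,.1515]); Z=.061
def fr(th):
    a=np.radians(th);er=np.array([np.cos(a),np.sin(a)]);return er,np.array([-er[1],er[0]])
def pose(th,s):
    er,et=fr(th);return [*(L+.058*er-s*et),Z]
E
python3 - <<'E'
from h import *
th=160; p=pose(th,.030)
robot.move_to([p[0],p[1],.15],[180,0,th-90])
print("down hit",robot.line_to(p,velocity=.1,f_stop=5),robot.current_tool_pos(),robot.current_time_s())
robot.pause(.2); b=np.array(robot.current_contact_force()); np.save("b.npy",b); print("base",b)
def ft(th): return float((np.array(robot.current_contact_force())-b)[:2]@fr(th)[1])
robot.line_to(pose(th,.018),velocity=.05,f_stop=5)
for th in list(range(164,218,6)):
    hit=robot.line_to(pose(th,.016),[180,0,th-90],velocity=.04,f_stop=7)
    f=ft(th); print(th,hit,round(f,2),np.round(np.array(robot.current_contact_force())-b,1))
    if hit or f<-6: break
print(robot.current_time_s(),robot.current_tool_pos(),robot.current_finger_gap())
E
```

```text
down hit False [0.49097953 0.1996888  0.06165896] 20.2667
base [ 0.04208809 -0.21044252 -0.24438427]
164 False -1.71 [0.3 1.7 0. ]
170 False -1.29 [-0.8  1.4  0. ]
176 False -2.18 [-0.4  2.2  1.2]
182 False -1.26 [-1.6  1.2  0.5]
188 False -2.09 [-0.9  2.   0.7]
194 False -1.59 [-1.1  1.4  0.5]
200 False -1.27 [-1.3  0.9 -0.5]
206 False -1.84 [-2.2  1.  -0.7]
212 False -0.69 [-1.1  0.1 -0.4]
23.625 [0.47679051 0.13417187 0.06086253] 0.004222742674522968
```

```bash
python3 - <<'E'
from h import *
b=np.load("b.npy")
def ft(th,n=4):
    v=[]
    for _ in range(n): robot.pause(.04); v.append(-(np.array(robot.current_contact_force())-b)[:2]@fr(th)[1])
    return float(np.mean(v))
th=212; f=0
while th<232:
    th+=.8 if f<3.2 else .3
    robot.line_to(pose(th,.016),[180,0,th-90],velocity=.02,f_stop=5); f=ft(th); print(round(th,1),round(f,2),end='; ')
    if f>9.3: break
v=[]
t=robot.current_time_s()
while robot.current_time_s()-t<1.2: v.append(ft(th,2))
print("\nhold",np.round([min(v),max(v)],2),robot.current_tool_pos(),robot.current_time_s(),np.round(np.array(robot.current_contact_force())-b,1))
np.save("th.npy",th)
E
```

```text
212.8 2.06; 213.6 2.66; 214.4 2.49; 215.2 2.75; 216.0 2.74; 216.8 2.69; 217.6 2.44; 218.4 2.17; 219.2 2.6; 220.0 2.24; 220.8 2.63; 221.6 2.02; 222.4 2.2; 223.2 2.07; 224.0 3.31; 224.3 4.56; 224.6 4.36; 224.9 5.28; 225.2 5.77; 225.5 5.67; 225.8 6.61; 226.1 6.61; 226.4 6.83; 226.7 7.2; 227.0 7.7; 227.3 8.33; 227.6 8.69; 227.9 9.28; 228.2 9.21; 228.5 9.34; 
hold [8.9 9.9] [0.48176451 0.12110784 0.06088878] 37.375 [-8.4  5.7  3.6]
```

```bash
python3 - <<'E'
from h import *
th=float(np.load("th.npy"))
robot.line_to(pose(th,.040),velocity=.06)
p=pose(th,.040); robot.line_to([p[0],p[1],.18],velocity=.15)
robot.move_to([.533,.150,.20],[180,0,150]); robot.pause(.2)
im=vision.grab_frame("wrist")
for r in recognise("lever_knob","wrist")[:3]:
    e=to_z("wrist",r["rect"][:2],.085); d=e[:2]-L; print(np.round(r["rect"],0),round(r["p"],2),e,np.linalg.norm(d),np.degrees(np.arctan2(d[1],d[0]))%360)
print("expected knob px",proj("wrist",[*(L+.056*fr(223)[0]),.09]))
robot.move_to([.593,-.19,.22],[180,0,90]); robot.pause(.2)
im=vision.grab_frame("wrist"); cv2.imwrite("pics/w8.png",im[:,:,::-1])
C=cam("wrist")
for r in recognise("lens_cap","wrist")[:2]: print(np.round(r["rect"],0),round(r["p"],2),to_z("wrist",r["rect"][:2],.02))
f=im.astype(float)+1
m=((f[...,0]/f[...,1]>1.65)&(f[...,2]/f[...,1]>.58)&(f[...,0]>110)).astype(np.uint8)
n,lab,st,ce=cv2.connectedComponentsWithStats(m); k=1+np.argmax(st[1:,4]); x,y,w,h,a=st[k]
print("coaster",st[k],to_z("wrist",(x+w/2-.5,y+h/2-.5),.004))
dark=((im.max(2)<90)&(np.abs(np.indices(im.shape[:2])[1]-(x+w/2))<60)).astype(np.uint8)
n,lab,s2,c2=cv2.connectedComponentsWithStats(dark); print([(s.tolist()) for s in s2[1:] if s[4]>200])
print(robot.current_time_s())
E
```

```text
[11. 65. 22. 25.] 0.94 [ 0.30122941 -0.02628785  0.085     ] 0.2932979549603578 217.31294115091816
[275. 177.  27.  16.] 0.47 [0.49871004 0.11895259 0.085     ] 0.04837618253474074 222.28340545122293
expected knob px [266.34273569 175.96498114]
[321. 129.  59.  60.] 0.9 [ 0.59390288 -0.13344364  0.02      ]
coaster [ 282   90   76   78 1356] [ 0.59194193 -0.13377992  0.004     ]
[[289, 99, 61, 62, 2981], [261, 234, 119, 166, 16292]]
41.1583
```

```bash
python3 - <<'E'
from h import *
print(workorder.close_job())
E
```

```text
the job is handed in; nothing more can be done
None
```

I handed the job in at about 41 s of the 72 s allowed: the cap stands knob up about 2 mm from the coaster's middle, and the iris ring was pressed at its stop with 9–10 N for 1.2 s and left there, while on my first try at the cap the closed fingertips only touched its knob with about 4 N (the tips sit about 34 mm further back than documented).

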